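Pin two drilled plates to the sloping work stand

ROBOT

A 6-joint arm with a two-finger parallel gripper is mounted at the origin on the work surface. World frame = base frame: x ahead of the robot, y to its left, z up, the work surface at z = 0. Lengths are in m, angles in rad, forces in N, time in s.
With the tool pointing down it reaches from about 0.275 to 0.75 m from the base axis. Payload 10.2 kg.
Tool frame: the origin (TCP) lies midway between the tips of the shut fingers; the grasp point (between the pads) lies 19 mm behind it (env.hold_point_z is the distance from the TCP to the grasp point, in m); z points along the fingers, y is the line along which they close (so a half turn about z gives the same grasp; the last joint's range is limited). The gripper opens to 85 mm and grips with 20 to 120 N. Pads are 22 mm wide; open, the fingers measure 114 mm over their backs; the gripper's body (76 mm by 85 mm) begins 54 mm behind the grasp point. The pads swing forward as they close: fully open they stand 13 mm farther back than shut.
Start: joints at [-1.349, 0.313, 1.498, -0, 1.331, -0.223], TCP at [0.226, -0.474, 0.231] pointing down, gripper open.
Joint ranges: [-2.94, 2.94], [-0.97, 2.17], [0.19, 2.56], [-1.23, 4.37], [0.02, 3.11], [-2.88, 2.88]. Speed limits (rad/s): [2.39, 2.39, 3.01, 3.14, 3.14, 3.14].

INTERFACE

Orientations are given as a unit quaternion [x, y, z, w].
In Python, from bench import env, kinematics, monitor, eyes, job gives the robot as it stands. The module is installed in compiled form; this text tells all that it offers. Calls block until the motion is done:
- env.reach(position, orientation): joint-space move of the TCP to a pose.
- env.movel(position, velocity=0.15, frame=None, guard=None): straight line of the TCP; frame=None keeps the orientation; velocity is the mean speed in m/s. With guard (N) it stops when the force on the tool has changed by that much, and returns True; else False.
- env.set_joints(angles): joint-space move.
- env.release() and env.close_gripper(effort=None): open the fingers fully, or close them until they stop; effort is the grip in N (None keeps the last).
- env.hold(seconds).
- kinematics.ik(position, orientation): joint angles nearest the present ones, or None.
- monitor.sense(): the state.
- eyes.grab_frame(name): name is "scene" or "top" or "wrist"; returns a dict with "frame" (400x640x3 uint8, red, green, blue), "mtx" (3x3 intrinsics, pixels), "k1" (the pictures are not rectified: a ray, as slopes to the right and down, at radius r is drawn at 1 + k1 r^2 times it, then the intrinsics apply), "view" (4x4, takes a point from world to camera coordinates). Camera axes: x right, y down, z forward; pixel columns grow to the right and rows downward; lengths in m; the calibration is good to about 2 mm. A picture is of the moment at which its call begins. There is no depth.
A pose or a line that the arm cannot do raises env.MotionError and nothing moves.
- job.hand_in(): hands the job in; it is judged then, once.
The state is a dict: "clock": time; "joints": joint angles; "qvel": joint speeds; "joint_efforts": joint torques, N m; "position": TCP position; "ee_rot": TCP orientation; "contact_force": force on the tool from outside, world axes, zero at the start; "ft_torque": the same for the moment, N m; "finger_gap": opening from 0.0 (shut) to 1.0 (fully open); "gripper_force": force on a finger pad.
Only numpy, scipy, OpenCV 4.12 (cv2) and the standard library are available. Lean on these libraries where they do the work, as an engineer would, in place of code of your own. Each camera call takes 0.05 s, during which the arm holds its last target. There are 200 camera calls.

TASK

One of the two capped tins holds the long steel pin, the other a short one. Lift a cap by its knob to look and stand it upright on the bench clear of the tins, then take the long pin, push it through both plates and the sloping bed of the stand until its collar is down on the top plate, and only then let go. Leave the short pin in its tin, and keep the plates in their nest and the other things where they are.

Things in the scene. Friction and masses are not known exactly. Their poses are not given: they have to be found in the camera images.
- bed: Grey sloping bed (100 x 88 x 12 mm) of a fixed stand that covers 120 x 110 mm of bench. Origin: centre of its 12 mm through hole on its upper face, 85 mm above the bench. Own z: the hole's axis, out of the slope, 35 degrees from vertical, leaning towards the robot's side; x up the slope, y level. Open below for 60 mm along the axis; the long pin, home, comes 28 mm out below.
- plate_low_hole (a point): Centre of the hole on the upper face of the lower (steel) plate. Two equal loose plates, 60 mm along the bed's x, 44 along y, 8 thick, hole 12 mm, lie stacked on the bed in a nest of low rails (10 to 12 mm high) on three sides, their holes in line with the bed's. Own z as the bed's.
- plate_top_hole (a point): Centre of the hole on the upper face of the upper (aluminium) plate, the mouth where the pin goes in, 16 mm out from the bed's origin along z. Own z as the bed's.
- pin_long_head (a point): Centre of the long steel pin's grip: round head 15 mm wide, 36 mm tall, on a collar 20 mm wide, 4 mm thick; 18 mm below the head's top, 22 mm above the collar's underside, 78 mm above the tip. Shank below the collar: 10 mm wide, 56 mm long, tip chamfered. Own z: tip to head. At the start it stands upright in its tin's socket, under the cap, tip 10 mm above the bench; it draws straight up.
- pin_long_collar (a point): Centre of the underside of the long pin's collar, which comes to lie on the top plate; 22 mm below the grip centre.
- pin_long_tip (a point): Centre of the long pin's tip; own z runs from tip to head. 78 mm from the grip centre.
- pin_short_head (a point): Centre of the short steel pin's grip: round head 15 mm wide, 36 mm tall, on a collar 20 mm wide, 4 mm thick; 18 mm below the head's top, 22 mm above the collar's underside, 42 mm above the tip. Shank below the collar: 10 mm wide, 20 mm long, tip chamfered. Own z: tip to head. At the start it stands upright in its tin's socket, under the cap, tip 10 mm above the bench; it draws straight up. Too short for this stack.
- cap_long_knob (a point): Grip point of the black knob (18 mm wide, 30 mm tall) of the cap over the long pin, 22 mm above the cap's flat top, 126 mm above its rim. The cap is an aluminium tube 66 mm wide, 104 mm tall, closed on top, open below, about 120 g, standing loosely over the pin on its tin's foot; raise it 110 mm straight up to clear the pin. Own z is up.
- cap_short_knob (a point): Grip point of the black knob (18 mm wide, 30 mm tall) of the cap over the short pin, 22 mm above the cap's flat top, 126 mm above its rim. The cap is an aluminium tube 66 mm wide, 104 mm tall, closed on top, open below, about 120 g, standing loosely over the pin on its tin's foot; raise it 110 mm straight up to clear the pin. Own z is up.
- cap_long_rim (a point): Centre of the lower rim of the cap over the long pin, at the cap's open end: 10 mm above the bench when it is on its tin, 0 when it stands on the bench.
- cap_short_rim (a point): Centre of the lower rim of the cap over the short pin, at the cap's open end: 10 mm above the bench when it is on its tin, 0 when it stands on the bench.
- tin_long: Black round foot of the tin with the long pin, fixed to the bench: 76 mm wide, 10 mm thick, with a block 34 mm square on it (top 24 mm above the bench) with an 11.2 mm socket 14 mm deep on the axis. Origin at the centre of the underside. The two tins look alike when capped; either can be in either place.
- tin_short: Black round foot of the tin with the short pin, fixed to the bench: 76 mm wide, 10 mm thick, with a block 34 mm square on it (top 24 mm above the bench) with an 11.2 mm socket 14 mm deep on the axis. Origin at the centre of the underside. The two tins look alike when capped; either can be in either place.
- helper: Bystander: third-hand holder, dark base 70 mm square, post and crossbar with two brass clips, 130 mm tall, 105 mm across. Origin at the centre of its underside. Stands loose on the bench.
- jar: Bystander: small closed jar, 48 mm across, 55 mm tall. Origin at the centre of its underside. Stands loose.
- spool: Bystander: empty grey spool, 52 mm across, 40 mm tall, standing on a flange. Origin at the centre of its underside. Loose.
Mind the look-alikes: they are no part of the job. Leave any blue or green look-alike of the part that bears cap_long_knob alone.

How it is judged:
On the way, in this order (a step that is already met when the one before it is completed fails the run):
1. the cap of the long pin stands upright on the bench, clear of its tin (horizontal distance between cap_long_rim and tin_long above 0.06 m and angle between cap_long_rim's own z axis and vertical below 0.1 rad and height (world z) of cap_long_rim below 0.005 m), for 0.2 s.
2. the long pin is through the plates and the bed with its collar down on the top plate while the fingers still hold it (z of pin_long_collar in the frame of bed between 0.012 and 0.0195 m and z of pin_long_tip in the frame of bed below -0.03 m and x of pin_long_collar in the frame of bed between -0.004 and 0.004 m and y of pin_long_collar in the frame of bed between -0.004 and 0.004 m and x of pin_long_tip in the frame of bed between -0.004 and 0.004 m and y of pin_long_tip in the frame of bed between -0.004 and 0.004 m and angle between the z axis of pin_long_tip and the z axis of bed, either way round below 0.12 rad and contact force between the fingers and pin_long above 1 N), for 0.2 s.
At the end, for the whole second after the job is handed in: Long pin home: collar within 3.5 mm of the top plate, through the bed, on the axis within 4 mm and 0.12 rad; plates in the nest (4 mm sideways, 3 mm up). Its cap upright (0.1 rad) on the bench 60 mm or more from both tins' axes; the other cap upright on tin or bench. All released, at rest (z of pin_long_collar in the frame of bed between 0.012 and 0.0195 m and z of pin_long_tip in the frame of bed below -0.03 m and x of pin_long_collar in the frame of bed between -0.004 and 0.004 m and y of pin_long_collar in the frame of bed between -0.004 and 0.004 m and x of pin_long_tip in the frame of bed between -0.004 and 0.004 m and y of pin_long_tip in the frame of bed between -0.004 and 0.004 m and angle between the z axis of pin_long_tip and the z axis of bed, either way round below 0.12 rad and z of plate_low_hole in the frame of bed below 0.011 m and x of plate_low_hole in the frame of bed between -0.004 and 0.004 m and y of plate_low_hole in the frame of bed between -0.004 and 0.004 m and z of plate_top_hole in the frame of bed below 0.019 m and x of plate_top_hole in the frame of bed between -0.004 and 0.004 m and y of plate_top_hole in the frame of bed between -0.004 and 0.004 m and angle between each of cap_long_rim, cap_short_rim's own z axis and vertical below 0.1 rad and height (world z) of each of cap_long_rim, cap_short_rim below 0.014 m and linear speed of each of cap_long, cap_short, pin_long below 0.02 m/s and contact force between the fingers and pin_long below 0.1 N and horizontal distance between cap_long_rim and tin_long above 0.06 m and horizontal distance between cap_long_rim and tin_short above 0.06 m); the robot touches nothing.
It fails at once if the short pin is taken out of its tin or shoved (distance of pin_short_head from where it was at the start of the episode above 0.03 m).
It fails at once if a plate is pushed out of the nest (distance of any of plate_low_hole, plate_top_hole from where it was at the start of the episode above 0.012 m).
It fails at once if a bystander is moved more than 30 mm or tipped (distance of any of helper, jar, spool from where it was at the start of the episode above 0.03 m or angle between any of helper, jar, spool's own z axis and vertical above 0.4 rad).
It fails at once if a cap is tipped over (angle between any of cap_long_rim, cap_short_rim's own z axis and vertical above 0.8 rad).
It also fails if it takes over 61 s, if anything falls off the work surface, if the arm or the gripper's body presses on something with over 40 N, if the wrist force passes 120 N, or if a joint passes its speed limit or range.

## Working session

There is one attempt and no reset: what is moved stays moved. The work goes in short steps, each a Python script; the robot and the scene stay as the last script left them, time stands still between calls to the robot, and variables do not carry over. Pictures are saved under pics/ and viewed, at most 13 in all, crops included, and the job is handed in when it is done.

```bash
mkdir -p pics; cat > h.py <<'E'
import numpy as np, cv2
from scipy.optimize import least_squares
from scipy.spatial.transform import Rotation as R
from bench import env,kinematics,monitor,eyes,job
def grab(n,fn=None):
    f=eyes.grab_frame(n); 
    if fn: cv2.imwrite('pics/'+fn+'.png',f['frame'][:,:,::-1])
    np.savez('pics/'+(fn or n)+'.npz',**{k:np.array(v) for k,v in f.items()})
    return f
def load(fn): return dict(np.load('pics/'+fn+'.npz'))
def proj(f,P):
    P=np.atleast_2d(P); c=P@f['view'][:3,:3].T+f['view'][:3,3]
    s=c[:,:2]/c[:,2:]; s=s*(1+float(f['k1'])*(s**2).sum(1,keepdims=True))
    return s@f['mtx'][:2,:2].T+f['mtx'][:2,2]
def tri(obs,x0=(0.45,0,0.1)):
    r=least_squares(lambda p:np.concatenate([proj(f,p)[0]-np.array(uv) for f,uv in obs]),x0)
    return r.x,np.abs(r.fun).max()
def onz(f,uv,z):
    r=least_squares(lambda p:proj(f,[p[0],p[1],z])[0]-np.array(uv),(0.45,0)); return r.x
E
python3 - <<'E'
from h import *
a=grab('scene','s0');b=grab('top','t0');w=grab('wrist','w0')
for f in (a,b,w): print(np.round(f['mtx'][0,0]),f['k1'],np.round(-f['view'][:3,:3].T@f['view'][:3,3],3),np.round(f['view'][2,:3],2))
cv2.imwrite('pics/st.png',cv2.resize(np.vstack([a['frame'],b['frame']])[:,:,::-1],None,fx=.75,fy=.75))
print(env.hold_point_z,monitor.sense()['clock'])
E
```

```text
428.0 -0.0618596241877861 [ 1.014 -0.42   0.98 ] [-0.39  0.41 -0.83]
382.0 0.005968248606203297 [0.402 0.006 1.148] [ 0.18  0.01 -0.98]
339.0 -0.0006921207306632761 [ 0.3   -0.437  0.372] [-0.28 -0.13 -0.95]
0.0187 0.15
```

View pics/s0.png

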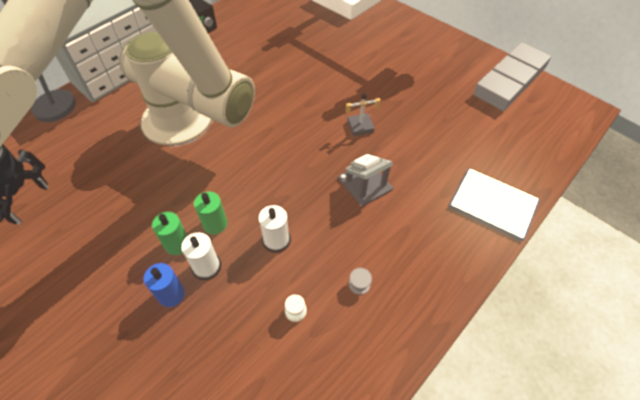

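View pics/t0.png

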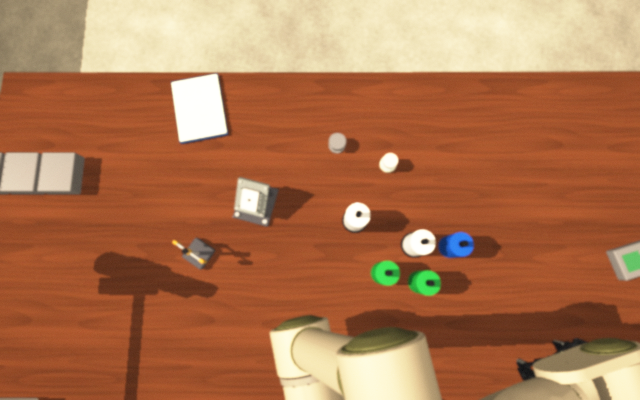

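The scene and top pictures show two white capped tins: A at scene (273,228) / top (357,217), and B at scene (201,255) / top (421,243). The look-alikes are blue at scene (165,285) and green at (171,233) and (210,213). The stand is at scene (367,178) / top (253,201), helper (360,120), jar (295,308), spool (360,281). The white ones on black feet are the tins.

```bash
python3 - <<'E'
from h import *
a=cv2.imread('pics/s0.png');b=cv2.imread('pics/t0.png')
def c(i,x,y,w,h,k): return cv2.resize(i[y:y+h,x:x+w],None,fx=k,fy=k,interpolation=cv2.INTER_CUBIC)
# each tile 400x300 (=80x60*5)
top=np.hstack([c(a,180,200,120,90,10/3),c(b,340,190,120,90,10/3)])
bot=np.hstack([c(a,330,145,80,60,5),c(b,220,170,80,60,5)])
cv2.imwrite('pics/c0.png',np.vstack([top,bot]))
E
```

```text
(no output)
```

View pics/c0.png

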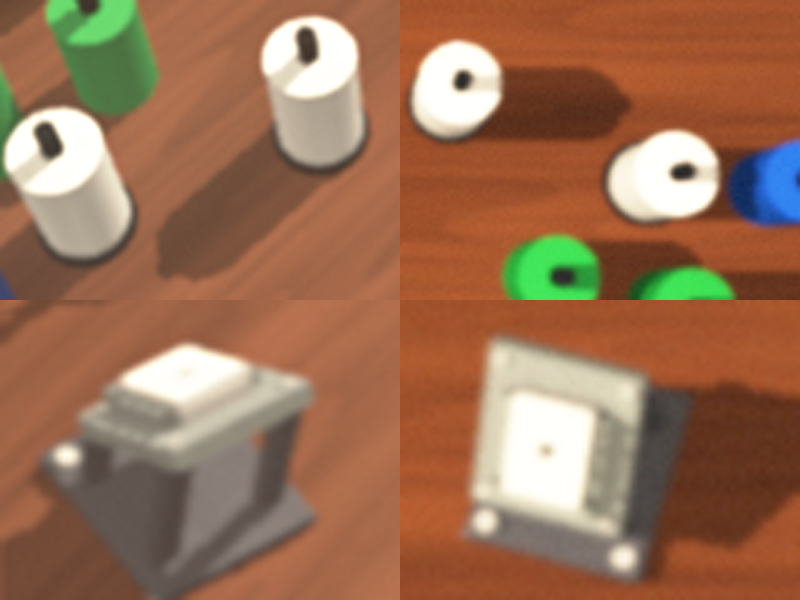

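The enlarged crop confirms both white caps stand on black feet. Knob tops are at scene (270.9,210) and (193.5,239), and at top (359,214) and (427,241). The plate hole is at scene (367,159.6) / top (249,200).

```bash
python3 - <<'E'
from h import *
a=load('s0');b=load('t0')
for n,u,v in [('A',(270.9,209.5),(359.3,214)),('B',(193.3,238.5),(427,241.3)),('hole',(367,159.6),(249,200))]:
    p,e=tri([(a,u),(b,v)]);print(n,p.round(4),e.round(2))
for n,v,z in [('jar',(389,162),.055),('spool',(338,142),.04),('blue',(460,244),.1),('g1',(387,273),.1),('g2',(427,283),.1),('helper',(197,253),.02),('A',(359.3,214),.144),('B',(427,241.3),.144),('bolt1',(220+85/5,170+220/5),.0),('bolt2',(220+222/5,170+257/5),0)]:
    print(n,onz(b,v,z).round(3))
# bed corners: tile px, z by slope: hole 85mm; centre +-50*sin35
for n,t,s in [('UL',(490,337),1),('UR',(648,375),1),('LR',(625,537),-1),('LL',(470,500),-1)]:
    print(n,onz(b,(220+(t[0]-400)/5,170+(t[1]-300)/5),.085+s*.05*np.sin(np.radians(35))).round(3))
f=load('w0');W=f['view'];T=monitor.sense();print(T['ee_rot'],np.round(W,3).tolist())
E
```

```text
A [ 0.5584 -0.0916  0.1423] 0.54
B [ 0.4866 -0.2664  0.1429] 1.05
hole [0.6054 0.2126 0.0962] 0.57
jar [ 0.727 -0.192]
spool [ 0.794 -0.042]
blue [ 0.481 -0.37 ]
g1 [ 0.403 -0.169]
g2 [ 0.377 -0.275]
helper [0.46  0.373]
A [ 0.557 -0.093]
B [ 0.485 -0.269]
bolt1 [0.579 0.265]
bolt2 [0.557 0.181]
UL [0.665 0.241]
UR [0.643 0.152]
LR [0.561 0.171]
LL [0.582 0.262]
[ 9.75374213e-01  2.20555955e-01 -9.93282751e-06 -4.64284806e-04] [[0.431, -0.903, -0.001, -0.523], [-0.858, -0.409, 0.311, -0.038], [-0.281, -0.133, -0.95, 0.38], [0.0, 0.0, 0.0, 1.0]]
```

```bash
cat >> h.py <<'E'
def down(yaw): # tool z down, tool y at world angle yaw
    y=np.array([np.cos(yaw),np.sin(yaw),0]);z=np.array([0,0,-1.]);return R.from_matrix(np.c_[np.cross(y,z),y,z])
def bed(yaw=-0.235):
    s,c=np.sin(np.radians(35)),np.cos(np.radians(35));h=np.array([np.cos(yaw),np.sin(yaw),0]);k=np.array([0,0,1.])
    x=c*h+s*k;z=-s*h+c*k;return np.c_[x,np.cross(z,x),z]
def ins(B,phi=0): # tool along -bed z, tool y = bed y turned by phi
    z=-B[:,2];y=np.cos(phi)*B[:,1]+np.sin(phi)*B[:,0];return R.from_matrix(np.c_[np.cross(y,z),y,z])
E
python3 - <<'E'
from h import *
B=bed();hole=np.array([.605,.2126,.0975])
for phi in (0,np.pi/2,np.pi,-np.pi/2):
    for d in (.003,.13): 
        q=kinematics.ik(hole+B[:,2]*d,ins(B,phi).as_quat());print(phi,d,None if q is None else np.round(q,2))
for p in [(.558,-.0916),(.4866,-.2664),(.55,.03)]:
  for yaw in (0,np.pi/2,np.pi,-np.pi/2):
    q=kinematics.ik(np.array([*p,.3]),down(yaw).as_quat());print(p,yaw,None if q is None else np.round(q,2))
E
```

```text
0 0.003 [ 0.27  0.52  1.7  -0.68  0.46 -0.52]
0 0.13 [ 0.35  0.27  1.76 -0.54  0.66 -0.63]
1.5707963267948966 0.003 [ 0.27  0.52  1.7  -0.68  0.46  1.05]
1.5707963267948966 0.13 [ 0.35  0.27  1.76 -0.54  0.66  0.94]
3.141592653589793 0.003 [ 0.27  0.52  1.7  -0.68  0.46  2.62]
3.141592653589793 0.13 [ 0.35  0.27  1.76 -0.54  0.66  2.51]
-1.5707963267948966 0.003 [ 0.27  0.52  1.7  -0.68  0.46 -2.09]
-1.5707963267948966 0.13 [ 0.35  0.27  1.76 -0.54  0.66 -2.2 ]
(0.558, -0.0916) 0 [-0.37  0.37  1.24 -0.    1.53 -0.37]
(0.558, -0.0916) 1.5707963267948966 [-0.37  0.37  1.24 -0.    1.53 -1.94]
(0.558, -0.0916) 3.141592653589793 [-0.37  0.37  1.24 -0.    1.53  2.77]
(0.558, -0.0916) -1.5707963267948966 [-0.37  0.37  1.24 -0.    1.53  1.2 ]
(0.4866, -0.2664) 0 [-0.71  0.34  1.28 -0.    1.52 -0.71]
(0.4866, -0.2664) 1.5707963267948966 [-0.71  0.34  1.28 -0.    1.52 -2.28]
(0.4866, -0.2664) 3.141592653589793 [-0.71  0.34  1.28 -0.    1.52  2.43]
(0.4866, -0.2664) -1.5707963267948966 [-0.71  0.34  1.28 -0.    1.52  0.86]
(0.55, 0.03) 0 [-0.16  0.33  1.29 -0.    1.52 -0.16]
(0.55, 0.03) 1.5707963267948966 [-0.16  0.33  1.29 -0.    1.52 -1.73]
(0.55, 0.03) 3.141592653589793 None
(0.55, 0.03) -1.5707963267948966 [-0.16  0.33  1.29 -0.    1.52  1.41]
```

```bash
python3 - <<'E'
from h import *
p=np.array([.558,-.0918,.30]);q=down(0).as_quat()
env.reach(p,q);w1=grab('wrist','w1')
env.movel(p+[0,0,-.10],.2);w2=grab('wrist','w2')
print(monitor.sense()['clock'],monitor.sense()['position'],proj(w1,[.558,-.0918,.144]),proj(w2,[.558,-.0918,.144]))
cv2.imwrite('pics/c1.png',np.hstack([cv2.resize(f['frame'],(400,250))for f in(w1,)]+[cv2.resize(w2['frame'],(400,250))])[:,:,::-1])
E
```

```text
2.75 [ 0.55864074 -0.09221135  0.20157258] [[323.89514499 180.88262356]] [[321.99088672 222.82191304]]
```

View pics/c1.png

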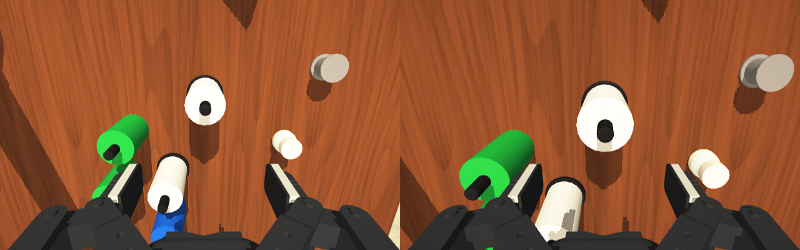

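The wrist views show knob A at about (328,179) and (328,219), a few pixels off the predicted place. I'll measure it precisely by blob.

```bash
python3 - <<'E'
from h import *
obs=[]
a=[]
for n,c in (('w1',(328,175)),('w2',(328,212))):
    f=load(n);g=f['frame'].max(2);x0,y0=c[0]-28,c[1]-26
    m=(g[y0:y0+52,x0:x0+56]<75).astype(np.uint8)
    k,l,s,ce=cv2.connectedComponentsWithStats(m)
    i=max(range(1,k),key=lambda i:s[i,4]);x,y,w,h,ar=s[i];print(n,x+x0,y+y0,w,h,ar)
    # bottom end cap of the blob is the near half of the top disc; its width w = disc dia
    obs.append((f,(x0+x+(w-1)/2,y0+y+h-.5)))
# near edge point of the top disc: fit knob top centre, disc edge facing camera bottom
def res(p):
    t=np.linspace(0,2*np.pi,60);P=np.c_[p[0]+.009*np.cos(t),p[1]+.009*np.sin(t),np.full(60,p[2])]
    r=[]
    for f,(u,v) in obs:
        q=proj(f,P);r+=[(q[:,0].min()+q[:,0].max())/2-u,q[:,1].max()-v]
    return r
s=least_squares(res,(.558,-.092,.144));print(s.x.round(4),np.round(s.fun,2))
E
```

```text
w1 319 161 19 24 361
w2 315 191 27 37 817
[ 0.5618 -0.0866  0.1425] [ 0.05 -0.   -0.04  0.  ]
```

```bash
python3 - <<'E'
from h import *
x,y=.5612,-.0878
env.movel([x,y,.150],.15); print(env.movel([x,y,.120],.08,guard=8))
env.close_gripper(50);s=monitor.sense();print(s['finger_gap'],s['gripper_force'],s['position'])
env.movel([x,y,.250],.12)
s=monitor.sense();print(s['finger_gap'],s['contact_force'],s['clock'])
a=grab('scene','s1');t=grab('top','t1');w=grab('wrist','w3')
c=lambda i,x,y,w,h,k: cv2.resize(i[y:y+h,x:x+w],None,fx=k,fy=k,interpolation=cv2.INTER_CUBIC)
cv2.imwrite('pics/c2.png',np.hstack([c(a['frame'],230,160,100,100,4),cv2.resize(w['frame'],(400,400))])[:,:,::-1])
E
```

```text
False
0.19000680716641447 48.701080083847046 [ 0.56120436 -0.08781225  0.1201863 ]
0.1900675943133885 [-0.04170759 -0.71343855 -2.09151891] 5.625
```

View pics/c2.png

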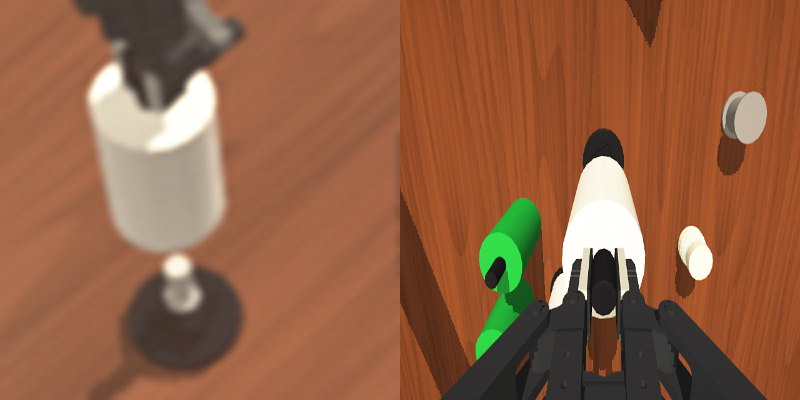

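The scene crop shows foot A with a pin: head top at crop (177,262), collar about (182,292). I'll compare that with the two expected heights.

```bash
python3 - <<'E'
from h import *
f=load('s1')
for z in (.010,.034,.070,.106): print(z,(proj(f,[.5605,-.089,z])-[230,160])*4)
E
```

```text
0.01 [[184.82612616 309.59455405]]
0.034 [[181.86010048 290.97478691]]
0.07 [[177.20730011 261.73364614]]
0.106 [[172.29207221 230.80023583]]
```

The head top at 70 mm and collar at 34 mm fit exactly, so A holds the short pin and B the long one. I'll put cap A back and go to B.

```bash
cat >> h.py <<'E'
def knob(obs_c,x0):
    obs=[]
    for n,c in obs_c:
        f=load(n);g=f['frame'].max(2);x0_,y0=int(c[0])-30,int(c[1])-34
        m=(g[y0:y0+60,x0_:x0_+60]<75).astype(np.uint8);k,l,s,ce=cv2.connectedComponentsWithStats(m)
        i=l[34-6,30] or max(range(1,k),key=lambda i:s[i,4]);x,y,w,h,ar=s[i];print(n,x,y,w,h,ar)
        obs.append((f,(x0_+x+(w-1)/2,y0+y+h-.5)))
    def res(p):
        t=np.linspace(0,2*np.pi,60);P=np.c_[p[0]+.009*np.cos(t),p[1]+.009*np.sin(t),np.full(60,p[2])];r=[]
        for f,(u,v) in obs:
            q=proj(f,P);r+=[(q[:,0].min()+q[:,0].max())/2-u,q[:,1].max()-v]
        return r
    s=least_squares(res,x0);return s.x,s.fun
E
python3 - <<'E'
from h import *
x,y=.5612,-.0878
env.movel([x,y,.135],.15); print(env.movel([x,y,.1195],.05,guard=6),monitor.sense()['position'])
env.release();env.movel([x,y,.20],.2)
p=np.array([.489,-.263,.30]);q=down(0).as_quat()
env.reach(p,q);w1=grab('wrist','w4')
env.movel(p+[0,0,-.10],.2);w2=grab('wrist','w5')
P=[.489,-.263,.144];o=[('w4',proj(w1,P)[0]),('w5',proj(w2,P)[0])];print(o,monitor.sense()['clock'])
print(knob(o,P))
a=grab('scene','s2')
c=lambda i,x,y,w,h,k: cv2.resize(i[y:y+h,x:x+w],None,fx=k,fy=k,interpolation=cv2.INTER_CUBIC)
cv2.imwrite('pics/c3.png',np.hstack([c(a['frame'],230,160,100,100,4),cv2.resize(w2['frame'],(400,400))])[:,:,::-1])
E
```

```text
True [ 0.56128633 -0.08792291  0.12009511]
[('w4', array([323.60156571, 183.5143161 ])), ('w5', array([321.81210541, 223.87861518]))] 9.8833
w4 21 19 19 23 355
w5 16 8 27 37 820
(array([ 0.48805983, -0.26053256,  0.14421251]), array([-0.43920884, -0.01482571,  0.30549939,  0.0101499 ]))
```

View pics/c3.png

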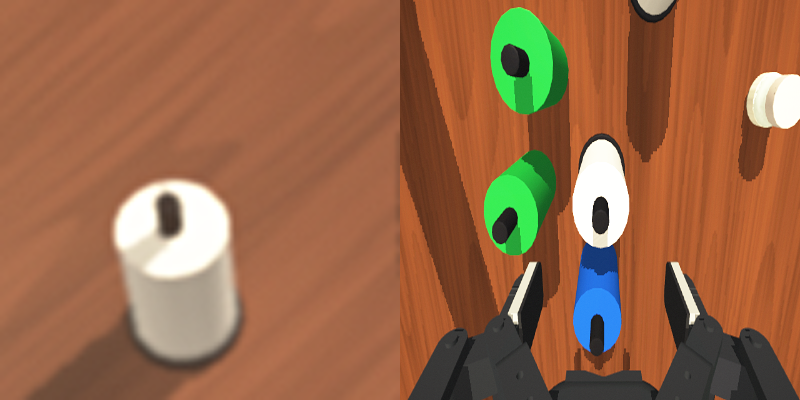

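Cap A stands upright on its tin again (crop centre (172,270)). Knob B is measured at (0.488,-0.2605). The free bench at (0.61,-0.25) is clear for cap B.

```bash
python3 - <<'E'
from h import *
x,y=.488,-.2608
env.movel([x,y,.150],.15); print(env.movel([x,y,.120],.08,guard=8))
env.close_gripper(50);s=monitor.sense();print(s['finger_gap'])
env.movel([x,y,.245],.15)
env.movel([.61,-.25,.245],.15);env.movel([.61,-.25,.125],.15)
print(env.movel([.61,-.25,.1085],.04,guard=6),monitor.sense()['position'])
env.release();env.movel([.61,-.25,.18],.2)
env.reach([x,y,.25],down(.8).as_quat());w=grab('wrist','w6')
env.movel([x,y,.19],.2);w2=grab('wrist','w7')
print([proj(f,[[x,y,.106],[x,y,.07]]) for f in (w,w2)],monitor.sense()['clock'])
a=grab('scene','s3')
c=lambda i,x,y,w,h,k: cv2.resize(i[y:y+h,x:x+w],None,fx=k,fy=k,interpolation=cv2.INTER_CUBIC)
cv2.imwrite('pics/c4.png',np.vstack([np.hstack([w['frame'][60:360,120:520],w2['frame'][60:360,120:520]]),np.hstack([c(a['frame'],150,190,160,120,2.5),0*w['frame'][:300,:400]])])[:,:,::-1])
E
```

```text
False
0.19423498950868653
True [ 0.60985692 -0.2500733   0.11009733]
[array([[322.13700356, 183.94144259],
       [322.47006109, 173.87473982]]), array([[321.30038272, 205.96813051],
       [321.80588666, 191.03238749]])] 17.4917
```

View pics/c4.png

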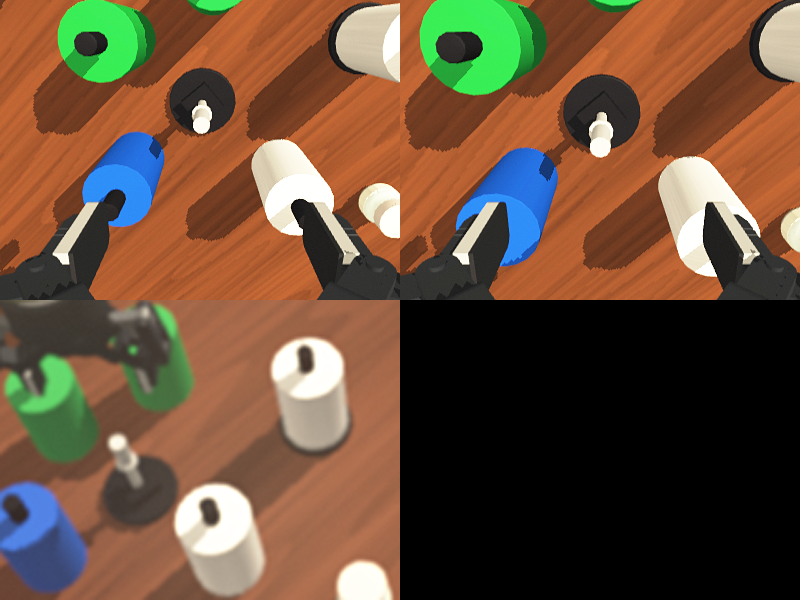

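The views show the long pin standing in foot B with its head top at w6 (322,186) and w7 (320,208), within 2 px of prediction. The cap stands upright on the bench to its right. Next is the grasp.

```bash
python3 - <<'E'
from h import *
x,y=.488,-.2605
env.movel([x,y,.12],.2);print(env.movel([x,y,.0735],.08,guard=8))
env.close_gripper(80);s=monitor.sense();print(s['finger_gap'],s['position'],s['contact_force'])
env.movel([x,y,.30],.18)
B=bed();hole=np.array([.605,.2126,.0975])
env.reach(hole+B[:,2]*.20,ins(B).as_quat());w=grab('wrist','w8')
env.movel(hole+B[:,2]*.105,.15);w2=grab('wrist','w9');a=grab('scene','s4');t=grab('top','t4')
s=monitor.sense();print(s['finger_gap'],s['position'],s['clock'])
print([proj(f,[hole,hole+B[:,2]*(.042)]).round(1).tolist() for f in (w,w2,a,t)])
c=lambda i,x,y,w,h,k: cv2.resize(i[y:y+h,x:x+w],None,fx=k,fy=k,interpolation=cv2.INTER_CUBIC)
cv2.imwrite('pics/c5.png',np.vstack([np.hstack([w['frame'][0:300,120:520],w2['frame'][0:300,120:520]]),np.hstack([c(a['frame'],330,125,80,60,5),c(t['frame'],210,170,80,60,5)])])[:,:,::-1])
E
```

```text
False
0.15555970589414356 [ 0.48737873 -0.26142119  0.07378207] [-5.4940792  -4.21446313  2.42018539]
0.15366591759274068 [0.54642028 0.22694402 0.18455682] 23.6667
[[[323.7, 167.7], [323.4, 178.2]], [[322.0, 195.7], [321.4, 215.7]], [[366.4, 159.4], [362.1, 145.1]], [[248.4, 199.6], [243.7, 205.7]]]
```

View pics/c5.png

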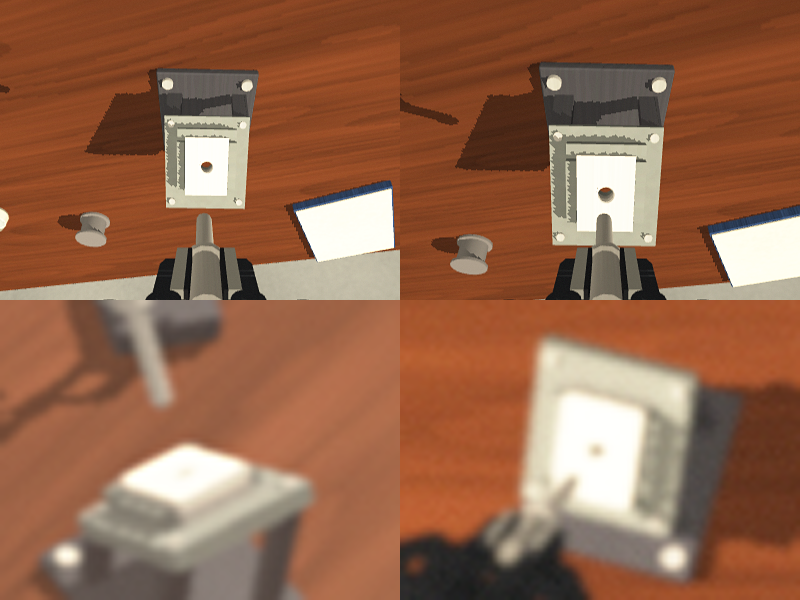

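The pictures show the pin held along the hole axis. The hole is at w8 (326,167) and w9 (325,193), with the pin tip at w9 (323,215). I'll refine the plate pose and the tip by image code.

```bash
python3 - <<'E'
from h import *
import itertools
obs=[];H=[]
for n in ('w8','w9'):
    f=load(n);g=f['frame'].astype(int);m=((g.min(2)>225)).astype(np.uint8)
    y0,x0=(120,290) if n=='w8' else (130,280)
    m[:y0]=0;m[250:]=0;m[:,:x0]=0;m[:,370:]=0
    k,l,s,c=cv2.connectedComponentsWithStats(m);i=1+np.argmax(s[1:,4]);b=(l==i).astype(np.uint8)
    cn=cv2.findContours(b,cv2.RETR_CCOMP,cv2.CHAIN_APPROX_NONE)
    cs=sorted(cn[0],key=cv2.contourArea);o=cs[-1];h=cs[-2] if len(cs)>1 else None
    print(n,s[i],cv2.minAreaRect(o),None if h is None else (cv2.contourArea(h),cv2.fitEllipse(h)))
    q=cv2.approxPolyDP(cv2.convexHull(o),4,True)[:,0];print(q.tolist())
    hm=np.zeros_like(b);cv2.drawContours(hm,[h],-1,1,-1);hm&=1-b;ys,xs=np.nonzero(hm);print('hole c',xs.mean(),ys.mean(),len(xs))
f=load('w9')['frame'];
cv2.imwrite('pics/z.png',cv2.resize(f[140:260,260:390],None,fx=5.5,fy=5,interpolation=cv2.INTER_NEAREST)[:,:,::-1])
E
```

```text
w8 [ 305  138   44   58 2335] ((326.5, 166.5), (57.0, 43.0), 90.0) (138.5, ((326.54608154296875, 166.6278533935547), (13.059100151062012, 13.663445472717285), 133.31997680664062))
[[348, 138], [346, 194], [305, 194], [305, 138]]
hole c 326.54545454545456 166.62809917355372 121
w9 [ 297  156   59   76 3800] ((326.0, 193.5), (75.0, 58.0), 90.0) (245.5, ((325.7949523925781, 194.42303466796875), (17.3118953704834, 18.187528610229492), 116.10984802246094))
[[355, 157], [352, 230], [297, 230], [297, 156]]
hole c 325.7918552036199 194.42986425339367 221
```

View pics/z.png

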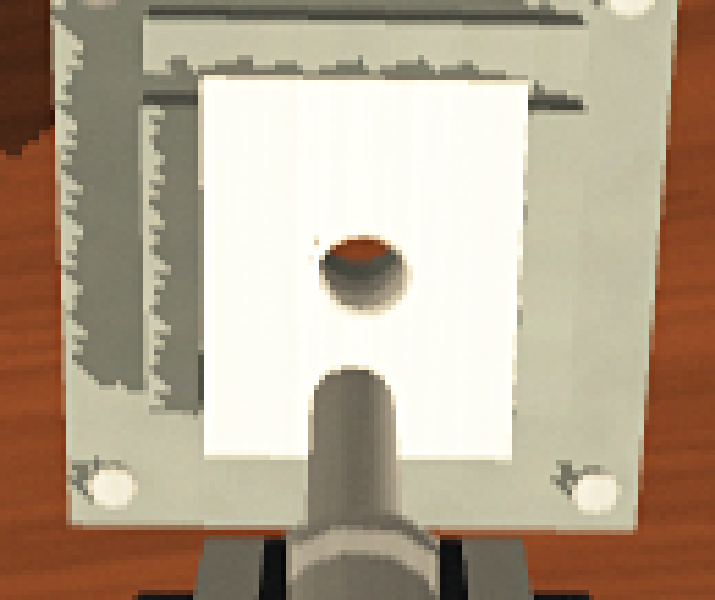

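The zoom gives the plate corners at w9 (296.4,154.7), (355.7,155.7), (352.8,231.3) and (296.8,231.1). The hole is at (325.9,194.3). The shank centre is at u≈323.8 with its tip edge at row 213.5, and the collar is centred at u≈325.5. Next I'll fit these.

```bash
python3 - <<'E'
from h import *
w8,w9=load('w8'),load('w9')
c=np.array([[.03,.022,0],[.03,-.022,0],[-.03,-.022,0],[-.03,.022,0]])
# image top=down slope: TL,TR,BR,BL ; up in image = tool x = -bed x ; image right = tool y=bed y
m=np.array([[-.03,-.022,0],[-.03,.022,0],[.03,.022,0],[.03,-.022,0],[0,0,0]])
o9=np.array([[296.4,154.7],[355.7,155.7],[352.8,231.3],[296.8,231.1],[325.85,194.4]])
o8=np.array([[304.6,137.6],[348.3,137.8],[346.5,194.5],[304.6,194.5],[326.5,166.6]])
wt=np.array([1,1,1,1,2])[:,None]
def bedt(yaw,t):
    B=bed(yaw);return R.from_rotvec(B[:,1]*t).as_matrix()@B
for free in (0,1):
    def res(p):
        P=p[:3]+m@bedt(p[3],p[4]*free).T
        return np.r_[((proj(w9,P)-o9)*wt).ravel(),((proj(w8,P)-o8)*wt*.7).ravel()]
    s=least_squares(res,(.605,.2126,.0975,-.235,0));print(s.x.round(4),np.abs(s.fun).max().round(2));print(s.fun[:10].reshape(5,2).round(1).tolist())
st=monitor.sense();T=R.from_quat(st['ee_rot']).as_matrix();p=np.array(st['position'])
print('tool',p,T.round(3).tolist())
L=lambda d:p+T[:,2]*d
print('axis tip/collar/head:',[proj(w9,L(d))[0].round(1).tolist() for d in (.0633,.035,.0073,.003)])
t=np.linspace(0,6.28,80)
for d,r in((.0633,.004),(.0613,.005)):
    q=proj(w9,L(d)+r*(np.outer(np.cos(t),T[:,0])+np.outer(np.sin(t),T[:,1])));print(d,q.min(0),q.max(0))
E
```

```text
[ 0.6041  0.2157  0.0976 -0.2536  0.    ] 0.54
[[-0.3, 0.4], [0.5, 0.1], [0.1, -0.2], [0.2, -0.5], [-0.5, 0.2]]
[ 0.6055  0.2153  0.0964 -0.2543 -0.0457] 0.5
[[0.1, 0.2], [0.2, -0.0], [0.1, 0.1], [0.3, -0.2], [-0.5, -0.1]]
tool [0.54642028 0.22694402 0.18455682] [[-0.796, 0.232, 0.559], [0.191, 0.973, -0.133], [-0.575, 0.001, -0.818]]
axis tip/collar/head: [[322.0, 216.9], [321.4, 235.2], [320.8, 258.8], [320.7, 263.2]]
0.0633 [315.74794408 211.08893066] [328.15535489 222.66107918]
0.0613 [314.0980158  210.70977791] [329.74266756 225.28555256]
```

```bash
python3 - <<'E'
from h import *
B=bed(-.254);hole=np.array([.6041,.2157,.0976]);Q=ins(B);T=Q.as_matrix()
P=hole+B[:,2]*(.0633+.008)-.0012*T[:,1]+.00165*T[:,0]
env.movel(P+.03*B[:,2],.1,frame=None);env.reach(P+.03*B[:,2],Q.as_quat())
print(env.movel(P,.08,guard=6));w=grab('wrist','w10')
s=monitor.sense();print(s['position']-P,s['clock'],s['contact_force'])
T2=R.from_quat(s['ee_rot']).as_matrix();print((T2-T).round(3).tolist())
print('hole',proj(w,hole),'tip model',proj(w,s['position']+T2[:,2]*.0633))
cv2.imwrite('pics/z2.png',cv2.resize(w['frame'][160:280,265:395],None,fx=6,fy=5,interpolation=cv2.INTER_NEAREST)[:,:,::-1])
E
```

```text
False
[ 8.65204003e-05 -3.13224222e-05 -9.76950328e-06] 24.7417 [ 0.84353102  0.52123684 -1.70088642]
[[0.0, 0.0, -0.0], [0.0, -0.0, -0.0], [0.0, 0.0, -0.0]]
hole [[323.82144101 215.13791968]] tip model [[321.87888369 217.27731991]]
```

View pics/z2.png

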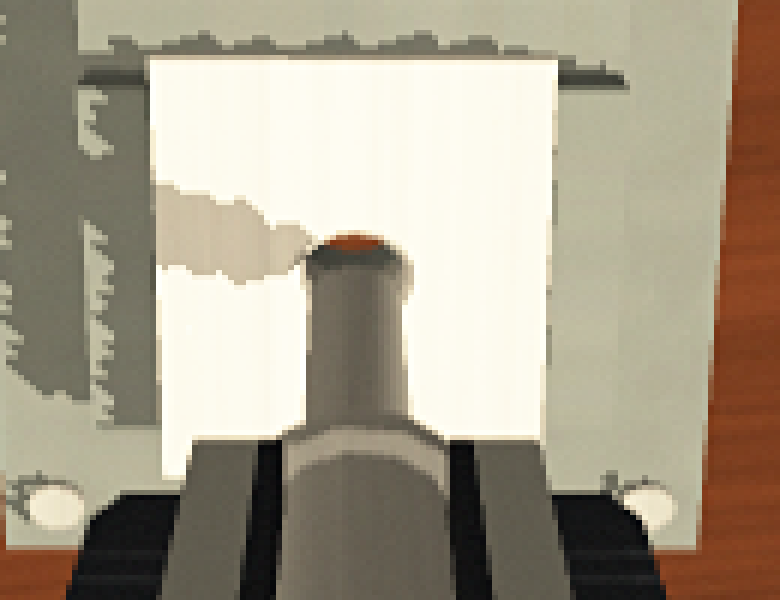

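The tip is centred laterally on the hole (both u≈324). I'll check the fore-aft fit with a column profile.

```bash
python3 - <<'E'
from h import *
w=load('w10');w9=load('w9');g=w['frame'].astype(int)
B=bed(-.254);hole=np.array([.6041,.2157,.0976]);t=np.linspace(0,6.28,120)
C=lambda h,r:hole+B[:,2]*h+r*(np.outer(np.cos(t),B[:,0])+np.outer(np.sin(t),B[:,1]))
print('hole rim',proj(w,C(0,.006)).min(0),proj(w,C(0,.006)).max(0))
for h,r in((.008,.004),(.008,.0035),(.010,.005),(.005,.004)): q=proj(w,C(h,r));print(h,r,q.min(0).round(1),q.max(0).round(1))
for u in (318,321,324,327,330): print(u,[int(v) for v in g[203:226,u].sum(1)//3])
print('w9');g=w9['frame'].astype(int)
for u in (320,324,327): print(u,[int(v) for v in g[206:224,u].sum(1)//3])
for v in (216,222,228,234): print(v,g[v,312:338].sum(1)//3)
E
```

```text
hole rim [314.84409415 206.68299436] [332.79862092 223.45710758]
0.008 0.004 [317.6 213.8] [330.  225.3]
0.008 0.0035 [318.3 214.5] [329.2 224.6]
0.01 0.005 [315.9 213.5] [331.6 228. ]
0.005 0.004 [317.7 212.2] [329.9 223.6]
318 [247, 247, 248, 250, 253, 205, 49, 56, 61, 62, 80, 91, 99, 105, 109, 107, 106, 106, 107, 106, 104, 105, 106]
321 [249, 250, 251, 226, 122, 69, 72, 65, 64, 64, 74, 93, 101, 101, 100, 102, 101, 102, 101, 100, 102, 100, 101]
324 [249, 249, 250, 201, 87, 74, 71, 71, 63, 70, 87, 95, 93, 91, 92, 91, 94, 93, 93, 93, 92, 91, 90]
327 [247, 247, 248, 244, 163, 62, 74, 69, 72, 71, 80, 92, 97, 97, 98, 95, 98, 97, 98, 97, 94, 96, 99]
330 [247, 247, 247, 248, 248, 233, 175, 101, 76, 98, 104, 104, 115, 136, 139, 138, 135, 136, 134, 132, 132, 132, 133]
w9
320 [250, 250, 250, 250, 250, 251, 252, 243, 159, 103, 109, 111, 110, 112, 110, 110, 112, 112]
324 [252, 252, 252, 251, 252, 253, 251, 191, 91, 98, 100, 99, 100, 102, 100, 100, 100, 99]
327 [251, 251, 251, 251, 251, 252, 253, 245, 157, 98, 104, 105, 105, 105, 105, 104, 105, 102]
216 [249 250 251 252 253 248 133 109 109 108 103 103 100  99  96 104 114 122
 249 252 251 251 250 250 250 250]
222 [249 250 252 255 193 111 115 112 112 109 104 101 100  96  99 105 115 128
 143 163 254 252 250 250 250 251]
228 [249 251 252 255 169 112 115 112 111 112 103 100  99  97 100 104 114 126
 139 158 236 253 251 250 250 251]
234 [183 181 181 187 114 117 114 113 110 110 105 100  97  98  98 104 113 125
 137 153 177 184 186 183 187 186]
```

```bash
python3 - <<'E'
from h import *
B=bed(-.254);z=B[:,2];T=ins(B).as_matrix()
P=np.array(monitor.sense()['position'])-.0004*T[:,0]
for d in (.014,.026,.040,.054):
    g=env.movel(P-z*d,.03 if d<.03 else .05,guard=14);s=monitor.sense();print(d,g,((P-s['position'])@z).round(4),(T.T@s['contact_force']).round(1),(T.T@s['ft_torque']).round(2),s['finger_gap'],s['clock'])
    if g: break
E
```

```text
0.014 False 0.0141 [0.4 0.4 1.4] [-0.02  0.46 -0.02] 0.1506523106358417 25.3583
0.026 False 0.0261 [1.  0.  0.7] [-0.03  0.38  0.02] 0.14934438441700762 25.9083
0.04 False 0.0403 [0.6 0.  0.5] [-0.    0.34  0.01] 0.149496088428156 26.3417
0.054 False 0.0543 [-0.1  1.   0.5] [-0.06  0.4   0.04] 0.1476579385067845 26.775
```

```bash
python3 - <<'E'
from h import *
B=bed(-.254);z=B[:,2];T=ins(B).as_matrix()
P=np.array(monitor.sense()['position'])
g=env.movel(P-z*.016,.02,guard=12);env.hold(.5);s=monitor.sense();print(g,((P-s['position'])@z).round(4),s['position'],(T.T@s['contact_force']).round(1),(T.T@s['ft_torque']).round(2),s['finger_gap'],s['gripper_force'],s['clock'])
a=grab('scene','s5');w=grab('wrist','w11')
hole=np.array([.6041,.2157,.0976]);print('TCP height over plate',(s['position']-hole)@z)
E
```

```text
True 0.0089 [0.5983878  0.2159404  0.10351934] [ 0.2 -0.3 -7. ] [ 0.14  0.24 -0.  ] 0.15079601678929044 79.40871834754944 27.8167
TCP height over plate 0.00805474734104675
```

The pin stopped at the expected depth (63.2 of 64 mm) with 7 N steady axial force, so the collar is seated. I'll release, back off along the axis and check.

```bash
python3 - <<'E'
from h import *
B=bed(-.254);z=B[:,2]
P=np.array(monitor.sense()['position'])
env.release();env.movel(P+z*.15,.15);env.hold(.3)
w=grab('wrist','w12');a=grab('scene','s6');t=grab('top','t6');s=monitor.sense();print(s['clock'],s['contact_force'])
hole=np.array([.6041,.2157,.0976]);print(proj(w,[hole+z*h for h in (.04,0.004)]).round(1).tolist())
c=lambda i,x,y,w,h,k: cv2.resize(i[y:y+h,x:x+w],None,fx=k,fy=k,interpolation=cv2.INTER_CUBIC)
cv2.imwrite('pics/c6.png',np.hstack([c(w['frame'],240,100,160,160,2.5),c(a['frame'],330,125,80,80,5)])[:,:,::-1])
g=w['frame'].astype(int)
# head top: bright/pin pixels profile across the plate rows
for v in (150,160,170,180,190): print(v,(g[v,300:352:2].sum(1)//3).tolist())
E
```

```text
30.2167 [0.45286962 0.02452446 0.33739606]
[[324.2, 193.6], [324.4, 181.7]]
150 [250, 252, 252, 253, 252, 253, 252, 252, 253, 253, 252, 253, 253, 253, 253, 252, 253, 253, 253, 253, 253, 252, 252, 252, 254, 113]
160 [198, 253, 252, 252, 252, 252, 252, 252, 253, 253, 252, 253, 253, 253, 252, 252, 253, 252, 252, 252, 252, 252, 251, 252, 253, 189]
170 [137, 208, 208, 210, 209, 209, 207, 206, 214, 216, 166, 173, 213, 195, 205, 250, 253, 252, 253, 252, 252, 252, 251, 252, 254, 194]
180 [127, 205, 209, 210, 209, 210, 211, 166, 142, 120, 113, 108, 102, 109, 121, 144, 195, 241, 253, 252, 252, 252, 251, 252, 250, 195]
190 [67, 253, 252, 252, 252, 252, 252, 253, 242, 241, 237, 239, 238, 237, 239, 239, 238, 253, 252, 252, 252, 252, 252, 252, 240, 200]
```

View pics/c6.png

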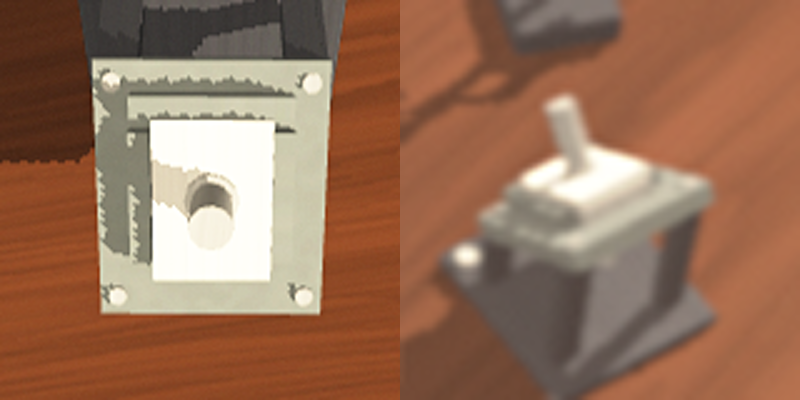

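The pin stands home: collar on the plate at crop (210,193), head top at w12 (324,190) against a predicted (324,194), plates still in the nest, gripper clear. I'm handing in.

```bash
python3 -c "
from h import *
print(job.hand_in())"
```

```text
the job is handed in; nothing more can be done
None
```

The job is handed in (the call gave no verdict): the long pin is home in the stand and released with its cap upright on the bench, and the short pin is still in its tin with its cap back on.

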